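Check a tenon on the bench thickness gauge

ROBOT

A 7-joint arm with a two-finger parallel gripper is mounted at the origin on the work surface. World frame = base frame: x ahead of the robot, y to its left, z up, the work surface at z = 0. Lengths are in m, angles in rad, forces in N, time in s.
With the tool pointing down it reaches from about 0.4 to 0.9 m from the base axis. Payload 5.5 kg.
Tool frame: the origin (TCP) lies midway between the tips of the shut fingers; the grasp point (between the pads) lies 19 mm behind it; z points along the fingers, y is the direction in which the jaws open and shut (so a half turn about z gives the same grasp; the last joint's range is limited). The gripper opens to 92 mm and grips with 3 to 60 N. Pads are 19 mm wide; open, the fingers measure 130 mm over their backs; the gripper's body (75 mm by 190 mm) begins 47 mm behind the grasp point.
Start: joints at [-0.922, 0.501, -0.427, 1.55, 0.221, 1.138, -0.21], TCP at [0.245, 0.602, 0.227] pointing down, gripper open.
Joint ranges: [-2.88, 2.88], [-0.31, 2.03], [-1.54, 1.56], [0.2, 2.42], [-1.41, 4.55], [0.19, 2.02], [-2.57, 2.57]. Speed limits (rad/s): [2.57, 2.57, 3.14, 3.14, 3.14, 3.14, 3.14].

INTERFACE

Orientations are given as a unit quaternion [x, y, z, w].
In Python, from workcell import manip gives the robot as it stands. The module is installed in compiled form; this text tells all that it offers. Calls block until the motion is done:
- manip.reach(position, orientation): joint-space move of the TCP to a pose.
- manip.line_to(position, frame=None, vel=0.15, force_limit=None): straight line of the TCP; frame=None keeps the orientation; vel is the mean speed in m/s. With force_limit (N) it stops when the force on the tool has changed by that much, and returns True; else False.
- manip.move_j(angles): joint-space move.
- manip.set_gripper(opening, strength=None): finger opening in m; strength is the grip in N (None keeps the last); returns when the fingers have stopped.
- manip.dwell(seconds).
- manip.solve_ik(position, orientation): joint angles nearest the present ones, or None.
- manip.grab_frame(name): name is "side" or "top"; returns the picture (400x640x3 uint8, red, green, blue); there is no depth.
- manip.get_calibration(name): a dict with "vfov" (degrees; the focal length in pixels is half the picture's height over the tangent of half this angle, whatever the lens; pixels are square), "cx", "cy" (the principal point, pixels), "position" and "attitude" of the camera in the world. Camera axes: x right, y down, z forward; pixel columns grow to the right and rows downward; lengths in m; the calibration is good to about 2 mm. A picture is of the moment at which its call begins. get_calibration takes no time and is no camera call.
A pose or a line that the arm cannot do raises manip.Unreachable and nothing moves.
- manip.close_job(): hands the job in, once; it reports no verdict.
Readings, each from a call of its own:
- manip.current_t(): time.
- manip.current_q(): joint angles.
- manip.current_qd(): joint speeds.
- manip.current_tau(): joint torques, N m.
- manip.current_ee_pos(): TCP position.
- manip.current_orientation(): TCP orientation.
- manip.current_force(): force on the tool from outside, world axes, zero at the start.
- manip.current_moment(): the same for the moment, N m.
- manip.current_finger_gap(): finger opening in m.
Only numpy, scipy, OpenCV 4.12 (cv2) and the standard library are available. Lean on these libraries where they do the work, as an engineer would, in place of code of your own. Each camera call takes 0.05 s, during which the arm holds its last target.

TASK

Check the tenon of the wooden rail on the bench thickness gauge: first raise the gauge's lever all the way and let go, so that the foot stays up by itself. Then lift the rail out of its dock, lay it flat on the bench and let go, take it afresh so that the gripper stays clear of the gauge's head, and lay it on the base plate from the front, square to the gauge, with the middle of the tenon under the foot. Finally swing the lever down so that the foot rests on the tenon, and let go; leave the other things where they are.

Things in the scene. Friction and masses are not known exactly. Their poses are not given: they have to be found in the camera images.
- anvil (a point): Point on the top of the steel base plate of the gauge (fixed), straight under the foot. x points from the open front (robot's side at yaw 0) to the back, y to the lever's side, z up. The plate is 250 x 130 x 12 mm, reaching 150 mm in front of this point, 100 mm behind it and 65 mm to each side; its top is 12 mm above the bench. Front and sides are open.
- head (a point): Middle of the underside of the gauge's grey head, 68 mm above the base plate and 18 mm behind the anvil point; axes as the anvil's. The head reaches 40 mm to front and back of it, 28 mm to each side and 85 mm up; a dial on its front sticks out 8 mm more. The grey column (56 mm wide) under its back begins 37 mm behind this point.
- foot: The gauge's round steel foot; origin at the centre of its flat underside (26 mm across, 8 mm thick, 12 mm stem), above the anvil point. The lever drives it straight up and down: 1 mm above the plate with the lever down, 43 mm with it up (25.5 mm per rad). It is light and has no spring of its own.
- lever (a joint): Angle of the gauge's lever, rad: 0 = down, 1.65 = upper stop. It points to the anvil's +y side, 0.2 rad below level at 0, nearly upright (1.45 above level) at 1.65. Near the top, above 1.45, friction holds it up; let go below 1.1 its weight takes it down until the foot meets what lies under it (near 0.75 on a 20 mm tenon, 0 if empty). Moving it takes 1 to 3 N at the paddle.
- paddle (a point): Centre of the round steel paddle at the lever's free end: 30 mm across, 16 mm thick along the anvil's x, 85 mm from the pivot; the steel arm behind it is 10 x 12 mm. It can be pinched from above across its 16 mm thickness and turns between the fingers as the lever swings. Its centre is 108 mm above the bench with the lever down, 209 mm with it up.
- lever_pivot (a point): The lever's pivot, on the lever's side of the head, 40 mm to the anvil's +y side and 125 mm above the bench; its x axis is the hinge line (a rising lever turns from +y to +z).
- dock: Fixed grey plastic dock, 98 x 110 mm, 50 mm high; origin on the bench, reaching x -102 to -4 mm, y -55 to 55 mm. Two slots (46 mm wide, 92 long, middles at y -26 and 26 mm, floor 14 mm up, 6 mm walls), open on top and at the front (+x). The rail is in one, a plain stub in the other; their tops are level with the walls with 3 mm beside them, so blocks cannot be gripped there.
- rail_tenon (a point): Centre (half-way up) of the wooden rail's tenon: the thin end, 90 mm long (x), 30 wide (y), 20 thick (z). x points from the thick block to the tenon's tip; z up. At the start it sticks out of the front of its slot, its underside 14 mm above the bench. The rail is one rigid piece of pale wood, 180 mm long, 60 to 130 g, with one flat underside.
- rail_block (a point): Centre (half-way up) of the thick block of the same rail: 90 mm long (x), 40 mm wide (y), 36 mm high (z), same axes. It lies 90 mm behind the tenon's centre along x and 8 mm higher.
- rail: The whole wooden rail, the one with the thin end; origin at the middle of the underside of its thick block, x towards the tenon, z up.
- stub_center (a point): Centre of the plain wooden stub in the other slot, 90 x 40 x 36 mm, same wood, no tenon; leave alone.
- glue: White bottle, 52 mm across, 130 mm tall, standing on the bench, origin under its centre; leave alone.
- tape: Empty cardboard roll lying flat, 90 mm across, 24 mm high, origin under its centre; leave alone.
Mind the look-alikes: they are no part of the job. Leave any orange look-alike of the rail alone. Several things have the shape of the dock; the one meant has the colours described above.

How it is judged:
By the outcome, as a careful person would: the job done as asked, in the order asked, and still so for the second after the job is handed in, with the robot touching nothing.
It also fails if it takes over 70 s, if anything falls off the work surface, if the arm or the gripper's body presses on something with over 40 N, if the wrist force passes 120 N, or if a joint passes its speed limit or range.

## Working session

There is one attempt and no reset: what is moved stays moved. The work goes in short steps, each a Python script; the robot and the scene stay as the last script left them, time stands still between calls to the robot, and variables do not carry over. Pictures are saved under pics/ and viewed, and the job is handed in when it is done.

```bash
mkdir -p pics; ls; python3 - <<'E'
from workcell import manip
import cv2
for n in("side","top"):
    im=manip.grab_frame(n); cv2.imwrite(f"pics/{n}0.png",im[:,:,::-1]); print(n,manip.get_calibration(n))
print(manip.current_t(),manip.current_ee_pos(),manip.current_orientation(),manip.current_finger_gap())
E
```

```text
pics
side {'vfov': 42.05596446271752, 'cx': 315.4705068550998, 'cy': 205.9538595845995, 'position': array([ 0.18384716, -0.88958138,  0.99726159]), 'attitude': array([ 0.88834976, -0.17262003,  0.06928085, -0.41980614])}
top {'vfov': 53.07331087240954, 'cx': 327.02214206165655, 'cy': 199.36481458650977, 'position': array([0.3961203 , 0.09757822, 1.15964759]), 'attitude': array([ 0.71435027, -0.6953494 ,  0.0584407 , -0.05270281])}
0.1 [0.24437761 0.60160969 0.22576267] [ 1.91680542e-01  9.81456956e-01 -8.76606512e-04 -2.13004075e-04] 0.09160841349203788
```

View pics/side0.png

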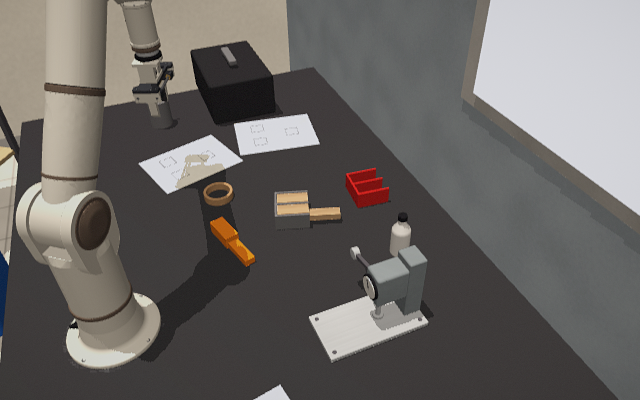

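View pics/top0.png

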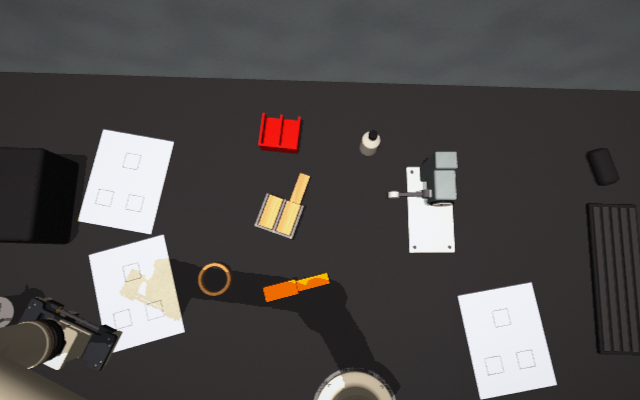

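The side view shows the gauge at about (370,310), its lever to the left with the paddle at (355,253), the dock at (293,208) and the tenon at (325,213). In the top view the plate is at about (430,210), the paddle at (393,195), the dock at (280,215) and the tenon at (300,188). I'll zoom in to measure.

```bash
cat > h.py <<'E'
import numpy as np, cv2
from scipy.spatial.transform import Rotation as R
from workcell import manip
def cam(n):
    c=manip.get_calibration(n); f=200/np.tan(np.radians(c["vfov"])/2)
    return c,f,R.from_quat(c["attitude"]).as_matrix()
def p2w(n,u,v,z):
    c,f,M=cam(n); d=M@np.array([(u-c["cx"])/f,(v-c["cy"])/f,1]); p=c["position"]
    return p+d*(z-p[2])/d[2]
def w2p(n,P):
    c,f,M=cam(n); q=M.T@(np.array(P)-c["position"]); return np.array([q[0]/q[2]*f+c["cx"],q[1]/q[2]*f+c["cy"]])
def crop(n,x0,y0,x1,y1,s,name,pts=[]):
    im=manip.grab_frame(n)[:,:,::-1]
    im=cv2.resize(im[y0:y1,x0:x1],None,fx=s,fy=s,interpolation=cv2.INTER_CUBIC)
    for P in pts:
        u,v=w2p(n,P); cv2.circle(im,(int((u+.5-x0)*s),int((v+.5-y0)*s)),2,(0,0,255),-1)
    cv2.imwrite(f"pics/{name}.png",im)
E
python3 - <<'E'
from h import *
crop("top",380,140,480,260,5,"t1"); crop("top",240,160,330,250,6,"t2"); crop("side",300,230,440,370,4,"s1"); crop("side",260,180,350,240,7,"s2")
E
```

```text
(no output)
```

View pics/t1.png

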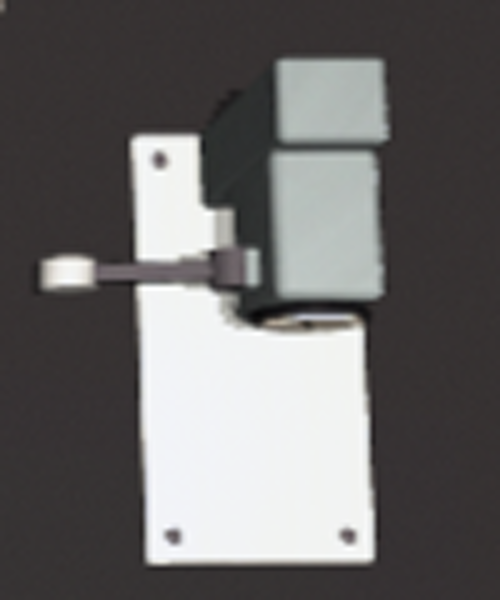

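View pics/t2.png

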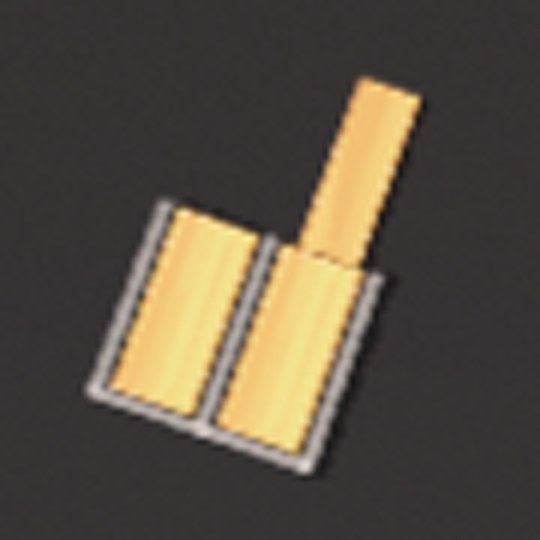

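View pics/s1.png

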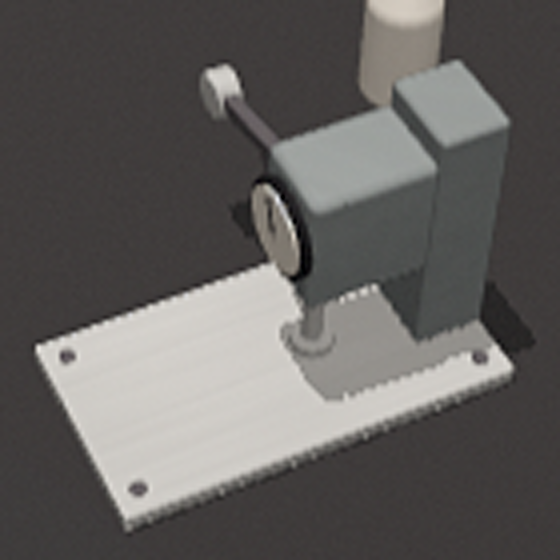

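View pics/s2.png

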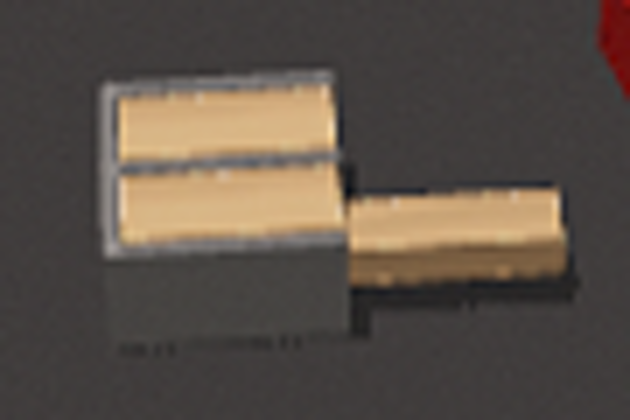

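```bash
python3 - <<'E'
from h import *
np.set_printoptions(precision=4,suppress=True)
def T(x,y,x0,y0,s): return x0+(x+.5)/s-.5, y0+(y+.5)/s-.5
for nm,x,y in [("BL",132,134),("FL",147,563),("FR",374,562)]:
    print(nm,p2w("top",*T(x,y,380,140,5),.012))
for nm,x,y in [("FL",37,347),("FR",128,524),("BR",514,372)]:
    print("side",nm,p2w("side",*T(x,y,300,230,4),.012))
print("paddle top", p2w("top",*T(67,273,380,140,5),.108+.008))
for nm,x,y in [("tipL",361,77),("tipR",421,97),("rootL",300,245),("rootR",362,263)]:
    print(nm,p2w("top",*T(x,y,240,160,6),.034))
for nm,x,y in [("blk fl",278,245),("fr",362,270),("br",298,452),("bl",217,420)]:
    print(nm,p2w("top",*T(x,y,240,160,6),.050))
for nm,x,y in [("dFL",160,199),("dBL",88,394),("dBR",309,474),("dFR",384,272)]:
    print(nm,p2w("top",*T(x,y,240,160,6),.050))
for nm,x,y in [("tipL",558,187),("tipR",567,238),("rootL",349,203),("rootR",352,250)]:
    print("side",nm,p2w("side",*T(x,y,260,180,7),.034))
E
```

```text
BL [ 0.6831 -0.1394  0.012 ]
FL [ 0.4325 -0.1467  0.012 ]
FR [ 0.4365 -0.2764  0.012 ]
side FL [ 0.4341 -0.1494  0.012 ]
side FR [ 0.4372 -0.281   0.012 ]
side BR [ 0.684  -0.2719  0.012 ]
paddle top [ 0.5805 -0.0831  0.116 ]
tipL [0.651  0.1712 0.034 ]
tipR [0.6421 0.1421 0.034 ]
rootL [0.5688 0.1971 0.034 ]
rootR [0.561  0.1674 0.034 ]
blk fl [0.5661 0.2059 0.05  ]
fr [0.5554 0.1663 0.05  ]
br [0.4699 0.1926 0.05  ]
bl [0.4837 0.2306 0.05  ]
dFL [0.5863 0.262  0.05  ]
dBL [0.4941 0.2906 0.05  ]
dBR [0.46   0.1872 0.05  ]
dFR [0.5547 0.156  0.05  ]
side tipL [0.6516 0.1723 0.034 ]
side tipR [0.642  0.1411 0.034 ]
side rootL [0.5682 0.1963 0.034 ]
side rootR [0.5587 0.1681 0.034 ]
```

```bash
cat >> h.py <<'E'
AN=np.array([.585,-.209,.012]); GY=.030
def g2w(x,y,z,AN=AN,GY=GY):  # gauge coords: x,y rel anvil, z above bench
    c,s=np.cos(GY),np.sin(GY); return np.array([AN[0]+c*x-s*y,AN[1]+s*x+c*y,z])
def quat(a): return np.array([np.cos(a/2),np.sin(a/2),0,0])
def paddle(th):
    b=th-.2; return g2w(0,.040+.085*np.cos(b),.125+.085*np.sin(b))
E
python3 - <<'E'
from h import *
np.set_printoptions(precision=4,suppress=True)
pts=[g2w(x,y,.012) for x in(-.15,.1) for y in(-.065,.065)]+[paddle(0)+[0,0,0]]+[g2w(x,y,.165) for x in(-.022,.058) for y in(-.028,.028)]+[g2w(0,.04,.125)]
crop("top",380,140,480,260,5,"t3",pts); crop("side",300,230,440,370,4,"s3",pts)
a=cv2.imread("pics/t3.png");b=cv2.imread("pics/s3.png")
cv2.imwrite("pics/ov.png",cv2.hconcat([cv2.resize(a,(380,456)),cv2.resize(b,(416,456))]))
print("orange",p2w("top",265,295,.03),p2w("top",328,278,.02),"glue",p2w("top",370,150,.03),"tape",p2w("top",214,279,.02))
# IK checks
def ck(n,p,aa):
    for a in aa:
        q=manip.solve_ik(p,quat(a)); print(n,round(a,2),q)
pd=paddle(0)-[0,0,.019]
ck("pad0",pd,[np.pi/2+GY,-np.pi/2+GY]); ck("padtop",paddle(1.63)-[0,0,.019],[np.pi/2+GY,-np.pi/2+GY])
ck("tenon",[.585,.175,.016],[-.305,np.pi-.305])
ck("place",g2w(-.1,0,.016),[GY,np.pi+GY]);ck("pre",g2w(-.195,0,.03),[GY,np.pi+GY]);ck("lay",[.54,0,.004],[GY,np.pi+GY])
E
```

```text
orange [0.3048 0.2541 0.03  ] [0.3547 0.0821 0.02  ] glue [ 0.7246 -0.0307  0.03  ] tape [0.3438 0.3995 0.02  ]
pad0 1.6 [ 0.0005  0.5261  0.1295  1.8325 -0.0915  0.7888  0.2072]
pad0 -1.54 [-0.7474  1.0595  1.3501  1.8559 -1.1162  1.2441 -2.1372]
padtop 1.6 [ 0.0581  0.427   0.2086  1.7242 -0.102   1.001   0.3337]
padtop -1.54 [-0.6284  0.8665  1.3547  1.7456 -0.8849  1.2938 -2.1736]
tenon -0.3 [-0.5379  0.6825  0.2717  1.7988 -0.2671  0.6962 -1.9939]
tenon 2.84 [-0.1118  0.687  -0.2977  1.7828  0.2878  0.7145  0.7011]
place 0.03 [-0.199   0.6948  0.7192  2.0153 -0.7143  0.6995 -0.5618]
place 3.17 [ 0.4058  0.566  -0.0549  1.9952  0.0535  0.5818  1.9155]
pre 0.03 [-0.2963  0.6381  0.9111  2.215  -0.8387  0.6852 -0.323 ]
pre 3.17 [ 0.3385  0.4404  0.1218  2.1965 -0.1063  0.51    2.1424]
lay 0.03 [-0.2101  0.6085  0.2003  1.9778 -0.2107  0.5749 -1.4082]
lay 3.17 [ 0.1458  0.6134 -0.2439  1.9652  0.2518  0.5918  1.3355]
```

View pics/ov.png

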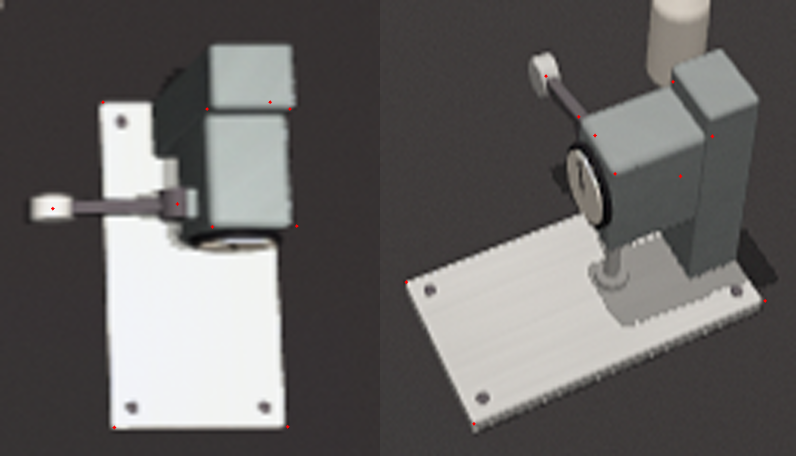

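The model overlays both views to within about 1 px. Next I'll raise the lever.

```bash
python3 - <<'E'
from h import *
np.set_printoptions(precision=4,suppress=True)
Q=quat(np.pi/2+GY); T=np.array([0,0,.019])
manip.set_gripper(.05,8)
manip.reach(paddle(0)-T+[0,0,.09],Q)
print(manip.current_t())
r=manip.line_to(paddle(0)-T,vel=.12,force_limit=8); print("down hit",r,manip.current_ee_pos(),manip.current_force())
crop("side",300,200,440,340,4,"s4")
manip.set_gripper(0,8); print("gap",manip.current_finger_gap(),manip.current_force(),manip.current_t())
E
```

```text
3.95
down hit False [ 0.5819 -0.0859  0.0897] [-0.2933  1.618   0.4408]
gap 0.015913176691102413 [-0.4313  1.4053  1.7544] 5.5333
```

View pics/s4.png

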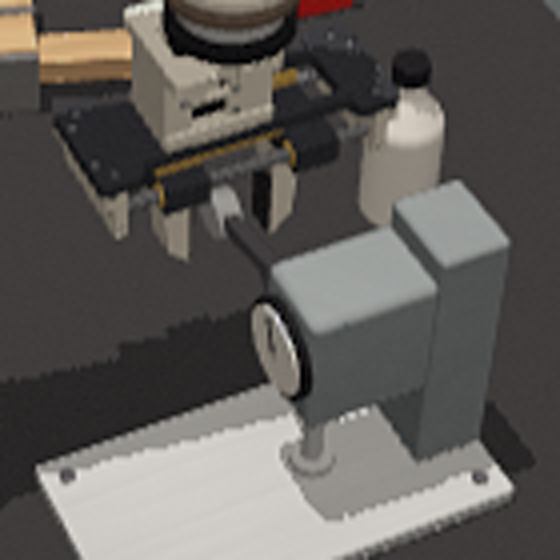

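The fingers straddle the paddle at crop (222,205), and the 15.9 mm gap matches its 16 mm thickness. I'll swing it up along the arc.

```bash
python3 - <<'E'
from h import *
np.set_printoptions(precision=4,suppress=True)
T=np.array([0,0,.019])
for th in np.linspace(0,1.64,10)[1:]:
    manip.line_to(paddle(th)-T,vel=.12)
print(manip.current_force(),manip.current_ee_pos(),paddle(1.64)-T,manip.current_finger_gap(),manip.current_t())
manip.set_gripper(.05); manip.line_to(manip.current_ee_pos()+[0,0,.10],vel=.2)
crop("side",300,200,440,340,4,"s5"); crop("top",380,140,480,260,4,"t5"); print(manip.current_t())
E
```

```text
[-0.594  -1.0161  1.5324] [ 0.5835 -0.159   0.1902] [ 0.5835 -0.1579  0.1903] 0.015614622042543942 8.0083
9.5
```

View pics/s5.png

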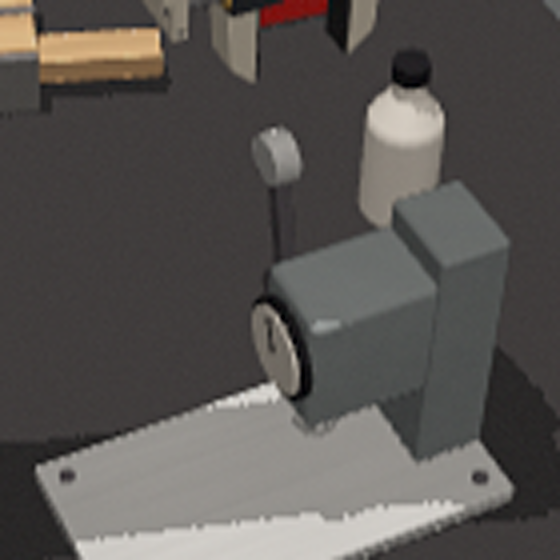

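The lever stands nearly upright with its paddle at crop (275,155), and the foot is up under the head. Next I'll take the rail by the tenon near its root.

```bash
python3 - <<'E'
from h import *
np.set_printoptions(precision=4,suppress=True)
ry=-.30; d=np.array([np.cos(ry),np.sin(ry),0])
c=np.array([.6055,.1695,0]); p=c-.025*d
Q=quat(np.pi+ry)
manip.set_gripper(.06,30)
manip.reach(p+[0,0,.13],Q)
print(manip.line_to(p+[0,0,.0165],vel=.12,force_limit=8),manip.current_ee_pos(),manip.current_t())
manip.set_gripper(0,30); print("gap",manip.current_finger_gap(),manip.current_force())
crop("side",260,160,350,240,7,"s6"); print(manip.current_t())
E
```

```text
False [0.5824 0.1772 0.0173] 12.4167
gap 0.029774970929249456 [ 0.5298 -0.479   1.9933]
13.0583
```

View pics/s6.png

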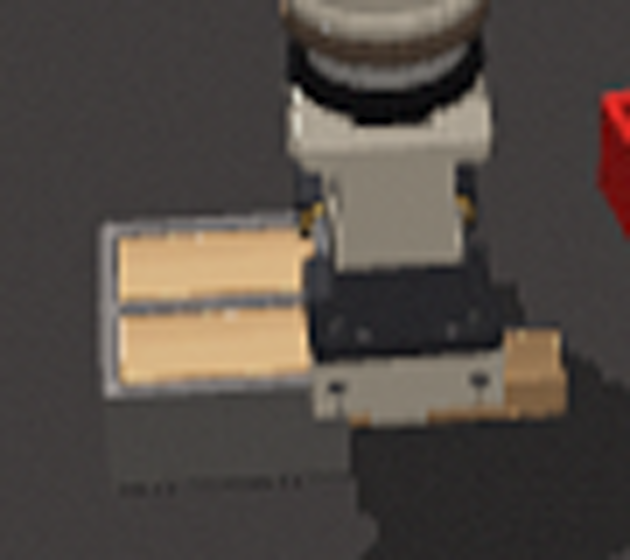

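The 29.8 mm gap means the tenon is held, so I'll lift it out.

```bash
python3 - <<'E'
from h import *
np.set_printoptions(precision=4,suppress=True)
p=manip.current_ee_pos()
manip.line_to(p+[0,0,.085],vel=.08)
print("gap",manip.current_finger_gap(),manip.current_force(),manip.current_t())
crop("side",230,110,390,240,4,"s7")
manip.reach([.54,0,.09],quat(np.pi+GY))
print(manip.current_ee_pos(),manip.current_t())
crop("side",260,130,420,330,4,"s8")
E
```

```text
gap 0.02959932456737272 [ 0.0415 -0.0367 -0.4889] 14.275
[0.5404 0.0007 0.09  ] 15.0833
```

View pics/s7.png

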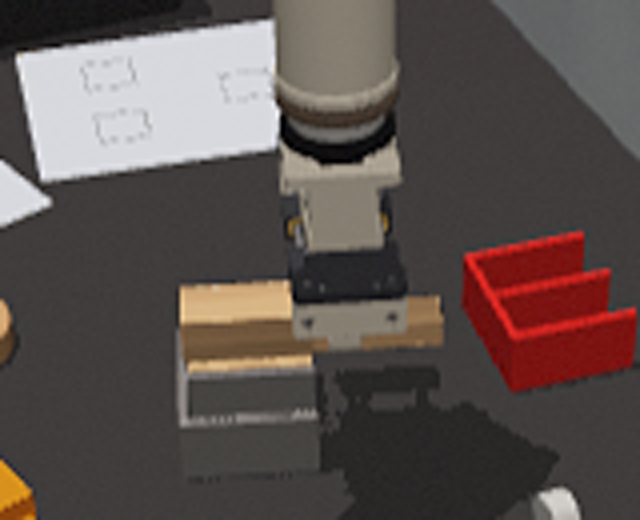

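View pics/s8.png

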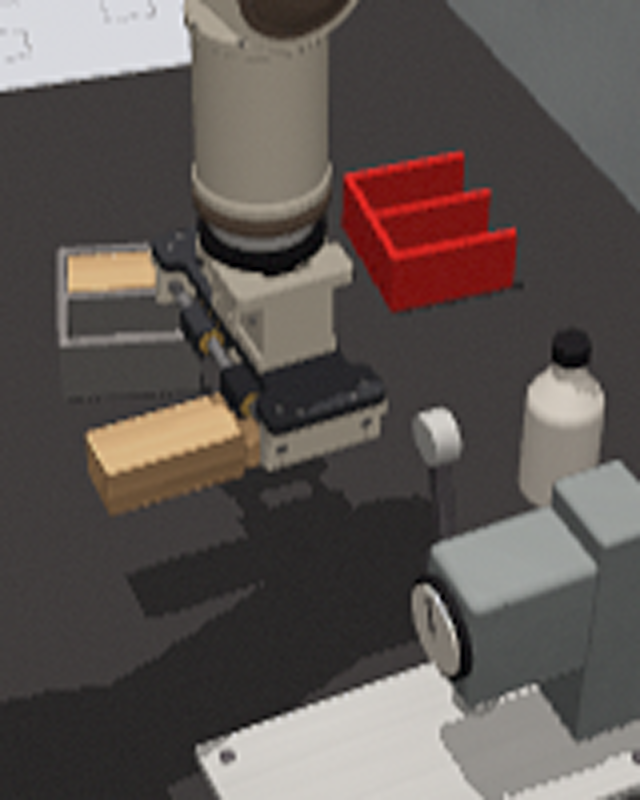

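The rail hangs level and the stub stayed in the dock. I'll lay the rail down with a force guard.

```bash
python3 - <<'E'
from h import *
np.set_printoptions(precision=4,suppress=True)
p=manip.current_ee_pos()
manip.line_to([p[0],p[1],.02],vel=.12)
print(manip.line_to([p[0],p[1],.001],vel=.03,force_limit=3),manip.current_ee_pos(),manip.current_force())
manip.set_gripper(.06); manip.line_to([p[0],p[1],.10],vel=.2)
manip.line_to([p[0]+.08,p[1]+.05,.25],vel=.3)
crop("side",260,130,420,330,4,"s9");crop("top",310,130,410,270,5,"t9"); print(manip.current_t())
E
```

```text
True [0.5405 0.0017 0.0025] [-0.0554 -0.3757  4.172 ]
18.625
```

View pics/s9.png

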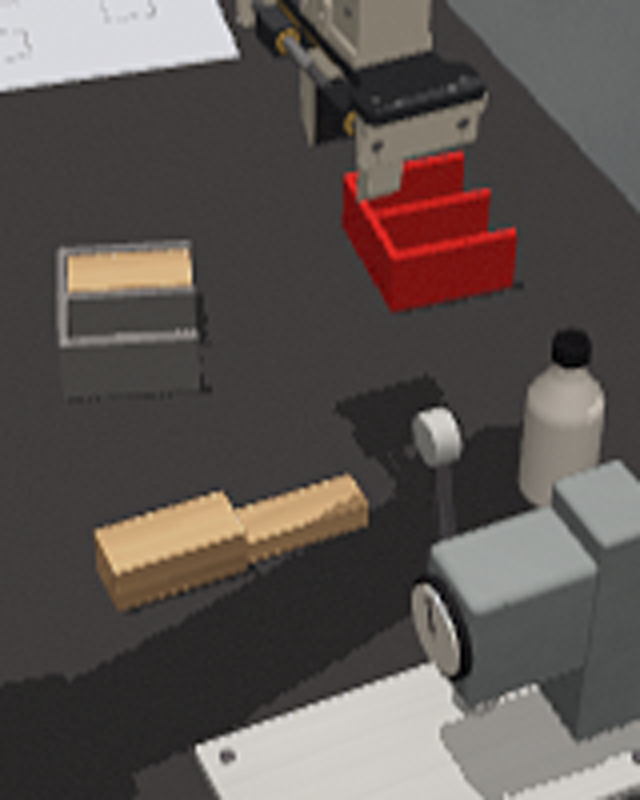

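View pics/t9.png

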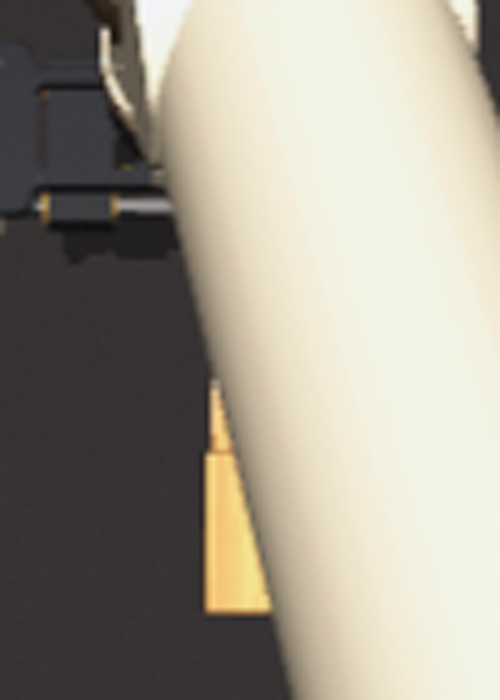

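The rail lies flat on the bench, with block-top corners at side crop (97,541), (228,491), (247,531) and the tip at (350,474) and (366,508). I'll measure from these.

```bash
python3 - <<'E'
from h import *
np.set_printoptions(precision=4,suppress=True)
def T(x,y,x0,y0,s): return x0+(x+.5)/s-.5, y0+(y+.5)/s-.5
for nm,x,y,z in [("bBL",97,541,.036),("bFL",226,491,.036),("bFR",248,534,.036),("bBR",118,577,.036),("tipL",350,474,.02),("tipR",368,506,.02)]:
    print("side",nm,p2w("side",*T(x,y,260,130,4),z))
for nm,x,y,z in [("bBL",205,613,.036),("bFL",205,453,.036)]:
    print("top",nm,p2w("top",*T(x,y,310,130,5),z))
E
```

```text
side bBL [0.4274 0.0102 0.036 ]
side bFL [0.5199 0.0205 0.036 ]
side bFR [ 0.5186 -0.0211  0.036 ]
side bBR [ 0.4295 -0.0243  0.036 ]
side tipL [0.608  0.0187 0.02  ]
side tipR [ 0.6066 -0.0133  0.02  ]
top bBL [0.4274 0.0213 0.036 ]
top bFL [0.5169 0.0228 0.036 ]
```

Block centre is about (0.4735, 0.000) and yaw about 0.03. I'll regrasp it 10 mm behind the block centre.

```bash
python3 - <<'E'
from h import *
np.set_printoptions(precision=4,suppress=True)
Q=quat(np.pi+GY)
g=np.array([.4635,-.0003,0])
manip.reach(g+[0,0,.12],Q)
print(manip.line_to(g+[0,0,.004],vel=.12,force_limit=6),manip.current_ee_pos())
manip.set_gripper(0,30); print("gap",manip.current_finger_gap(),manip.current_force(),manip.current_t())
manip.line_to(g+[0,0,.06],vel=.1)
for p in (np.array([.405,-.08,.06]),g2w(-.2,0,.06)):
    try: manip.line_to(p,vel=.15)
    except manip.Unreachable as e: print("unreach",p,e)
print(manip.current_finger_gap(),manip.current_ee_pos(),manip.current_orientation(),manip.current_t())
crop("side",230,210,430,370,4,"s10"); crop("top",380,140,480,300,4,"t10")
E
```

```text
False [ 0.4642 -0.0002  0.0045]
gap 0.0399078508238287 [-1.8655 -0.0371  5.8112] 21.0583
0.039526717963919766 [ 0.3853 -0.2139  0.0599] [-0.0157  0.9999  0.0003 -0.0001] 23.6333
```

View pics/s10.png

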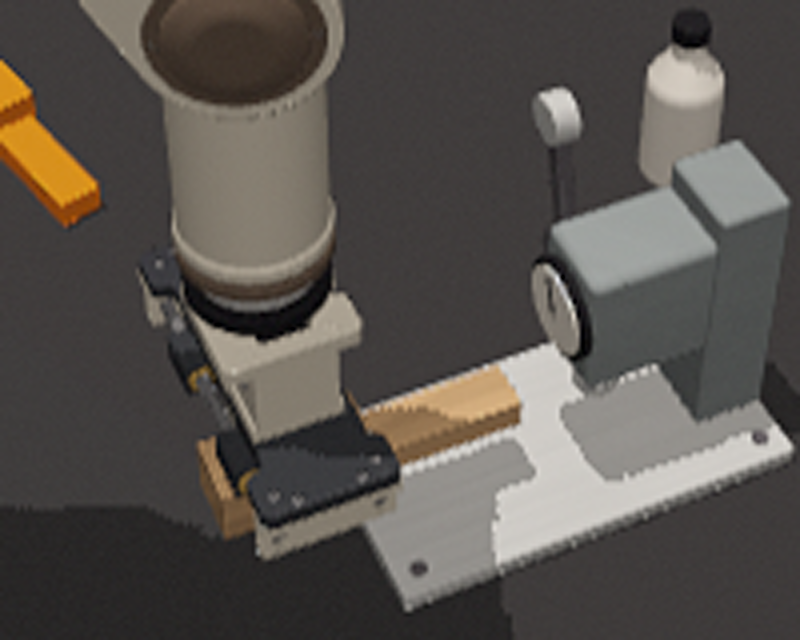

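View pics/t10.png

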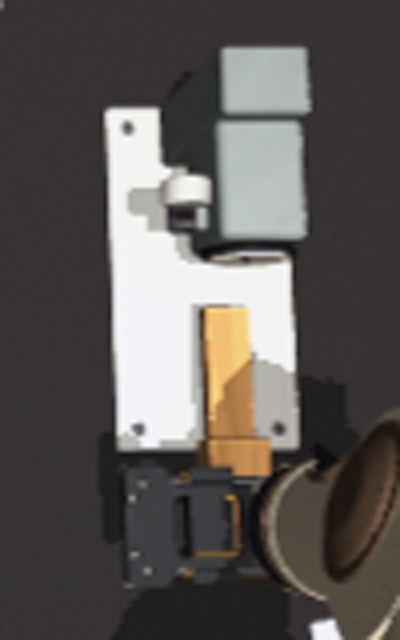

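```bash
python3 - <<'E'
from h import *
np.set_printoptions(precision=4,suppress=True)
p=g2w(-.2,0,.0225); manip.line_to(p,vel=.1); print(manip.current_ee_pos())
crop("side",300,250,400,350,6,"s11"); crop("top",400,180,470,280,6,"t11")
print(w2p("top",g2w(-.055,0,.038)),p2w("top",380+226.5/4-.4,140+308/4-.4,.0755),g2w(-.055,0,.0755), manip.current_t())
E
```

```text
[ 0.385  -0.2146  0.0224]
[433.3518 217.7379] [ 0.5289 -0.2083  0.0755] [ 0.53   -0.2106  0.0755] 24.3583
```

View pics/s11.png

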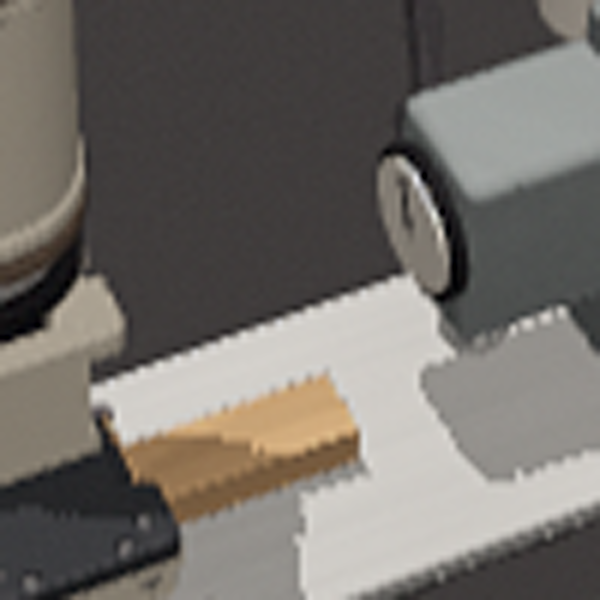

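View pics/t11.png

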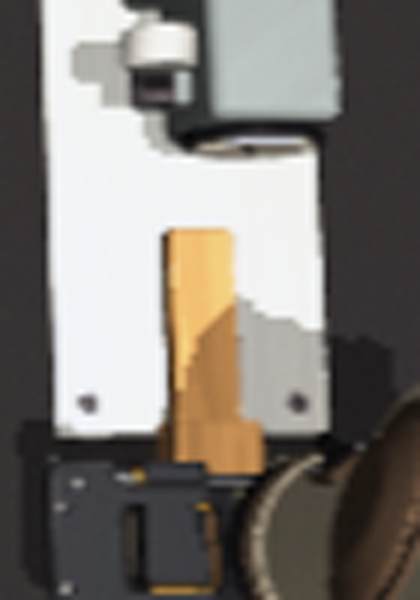

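```bash
python3 - <<'E'
from h import *
np.set_printoptions(precision=4,suppress=True)
def T(x,y,x0,y0,s): return x0+(x+.5)/s-.5, y0+(y+.5)/s-.5
def w2g(P):
    d=P[:2]-AN[:2]; c,s=np.cos(GY),np.sin(GY); return np.array([c*d[0]+s*d[1],-s*d[0]+c*d[1]])
for n,u,v,z in [("tipL",167,229,.0385),("tipR",234,229,.0385),("plL",50,229,.012),("plR",322,229,.012),("plL",57,420,.012),("plR",328,420,.012),("front",200,437,.012)]:
    P=p2w("top",*T(u,v,400,180,6),z); print(n,P,w2g(P))
for n,u,v,z in [("tipL",328,376,.0385),("tipR",358,430,.0385)]:
    P=p2w("side",*T(u,v,300,250,6),z); print("s",n,P,w2g(P))
E
```

```text
tipL [ 0.5295 -0.1937  0.0385] [-0.055   0.0169]
tipR [ 0.5303 -0.2253  0.0385] [-0.0551 -0.0147]
plL [ 0.5311 -0.1442  0.012 ] [-0.0519  0.0664]
plR [ 0.5347 -0.2754  0.012 ] [-0.0523 -0.0649]
plL [ 0.4399 -0.147   0.012 ] [-0.1432  0.0663]
plR [ 0.4433 -0.2762  0.012 ] [-0.1436 -0.0629]
front [ 0.4337 -0.215   0.012 ] [-0.1514 -0.0015]
s tipL [ 0.5287 -0.1982  0.0385] [-0.0559  0.0125]
s tipR [ 0.5285 -0.2259  0.0385] [-0.057  -0.0152]
```

The tip is centred on the plate to within about 1 mm and sits at gauge x = -55 mm, as planned. I'll slide it in by 100 mm and lower it.

```bash
python3 - <<'E'
from h import *
np.set_printoptions(precision=4,suppress=True)
print(manip.line_to(g2w(-.1,0,.0225),vel=.08,force_limit=6),manip.current_ee_pos(),manip.current_force())
print(manip.line_to(g2w(-.1,0,.0135),vel=.03,force_limit=3),manip.current_ee_pos(),manip.current_force(),manip.current_t())
crop("side",300,230,420,370,4,"s12")
E
```

```text
False [ 0.4843 -0.2121  0.0224] [ 0.1469  0.0351 -0.56  ]
True [ 0.4852 -0.2124  0.0159] [ 0.9386 -0.2733  0.668 ] 26.05
```

View pics/s12.png

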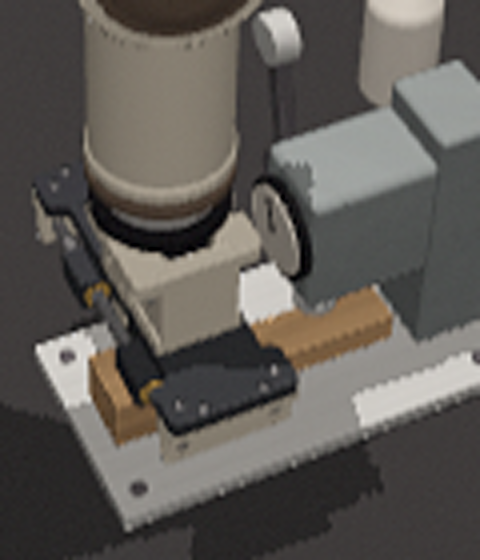

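```bash
python3 - <<'E'
from h import *
np.set_printoptions(precision=4,suppress=True)
manip.set_gripper(.065); p=manip.current_ee_pos()
manip.line_to([p[0],p[1],.09],vel=.1)
manip.line_to([p[0]-.04,p[1],.30],vel=.25)
manip.set_gripper(.05,8)
T=np.array([0,0,.019]); P=paddle(1.65)-T
manip.reach([P[0],P[1],.30],quat(np.pi/2+GY))
crop("side",300,230,420,370,4,"s13"); crop("top",380,140,480,290,4,"t13"); print(manip.current_t(),manip.current_ee_pos())
E
```

```text
30.7667 [ 0.5832 -0.1592  0.3001]
```

View pics/s13.png

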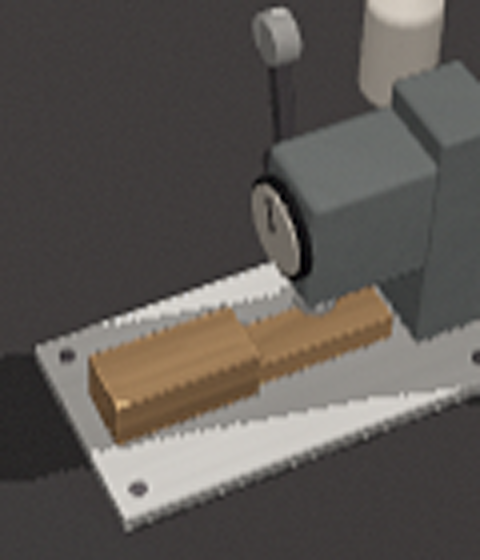

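View pics/t13.png

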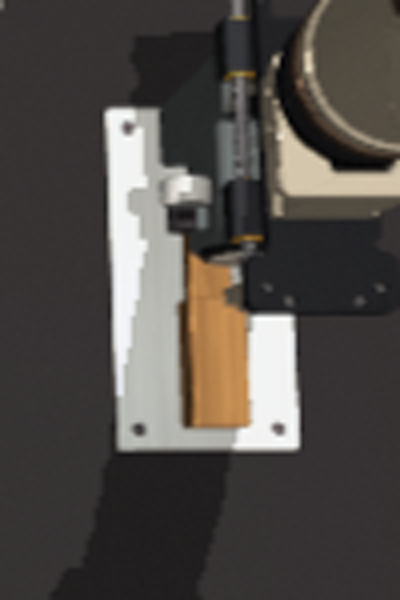

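```bash
python3 - <<'E'
from h import *
np.set_printoptions(precision=4,suppress=True)
def T(x,y,x0,y0,s): return x0+(x+.5)/s-.5, y0+(y+.5)/s-.5
def w2g(P):
    d=P[:2]-AN[:2]; c,s=np.cos(GY),np.sin(GY); return np.array([c*d[0]+s*d[1],-s*d[0]+c*d[1]])
for n,u,v,z in [("bBL",191,427,.048),("bBR",249,427,.048)]:
    print(n,w2g(p2w("top",*T(u,v,380,140,4),z)))
for n,u,v,z in [("bBL",90,357,.048),("bBR",120,404,.048),("bFL",230,308,.048),("bFR",258,352,.048),("tipR",391,321,.032)]:
    print("s",n,w2g(p2w("side",*T(u,v,300,230,4),z)))
E
```

```text
bBL [-0.1357  0.023 ]
bBR [-0.1358 -0.0172]
s bBL [-0.1343  0.0186]
s bBR [-0.1321 -0.0179]
s bFL [-0.0462  0.0177]
s bFR [-0.046  -0.0171]
s tipR [ 0.0413 -0.0177]
```

Placement is within about 1–2 mm of nominal: the back edge is at -135 mm and the block front at -46 mm. Next I'll swing the lever down.

```bash
python3 - <<'E'
from h import *
np.set_printoptions(precision=4,suppress=True)
T=np.array([0,0,.019]); P=paddle(1.65)-T
print(manip.line_to(P,vel=.12,force_limit=6),manip.current_ee_pos())
manip.set_gripper(0,8); print("gap",manip.current_finger_gap(),manip.current_force())
for th in np.linspace(1.65,.80,7)[1:]:
    if manip.line_to(paddle(th)-T,vel=.1,force_limit=10): print("stopped",th); break
print(manip.current_force(),manip.current_ee_pos(),paddle(.8)-T,manip.current_finger_gap())
manip.set_gripper(.05); manip.dwell(.5)
manip.line_to(manip.current_ee_pos()+[0,0,.12],vel=.2)
crop("side",300,230,420,370,4,"s14"); print(manip.current_t())
E
```

```text
False [ 0.5842 -0.1589  0.1913]
gap 0.016064982269909638 [-0.6953 -0.4507  1.2229]
[ 0.9631 -0.8716 -0.6711] [ 0.5817 -0.0987  0.154 ] [ 0.5817 -0.0989  0.154 ] 0.01629174939357125
36.1083
```

View pics/s14.png

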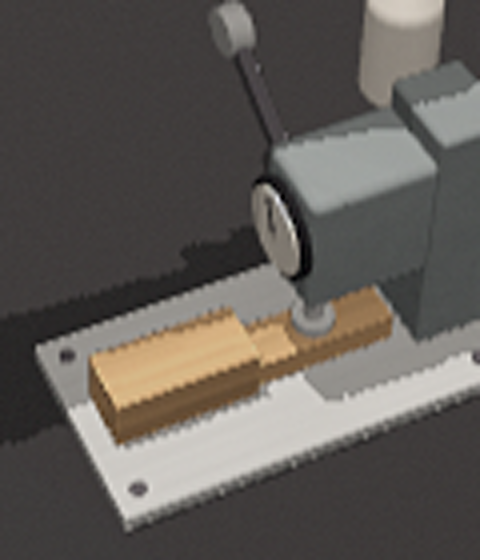

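The foot sits on the tenon at crop (312,320). I'll move clear and check the lever angle and the whole scene.

```bash
python3 - <<'E'
from h import *
np.set_printoptions(precision=2,suppress=True)
p=manip.current_ee_pos(); manip.line_to([.50,.05,.35],vel=.3)
for th in (.65,.745,.85,1.0):
    u=w2p("side",paddle(th)); print(th,(u-[300,230]+.5)*4)
crop("side",300,230,420,370,4,"s15"); cv2.imwrite("pics/s16.png",manip.grab_frame("side")[:,:,::-1]); print(manip.current_t())
E
```

```text
0.65 [231.01  35.23]
0.745 [234.35  30.45]
0.85 [238.67  26.51]
1.0 [245.9   23.47]
36.975
```

View pics/s15.png

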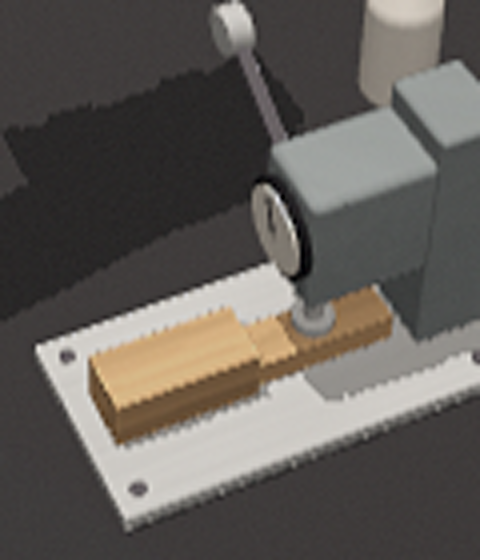

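View pics/s16.png

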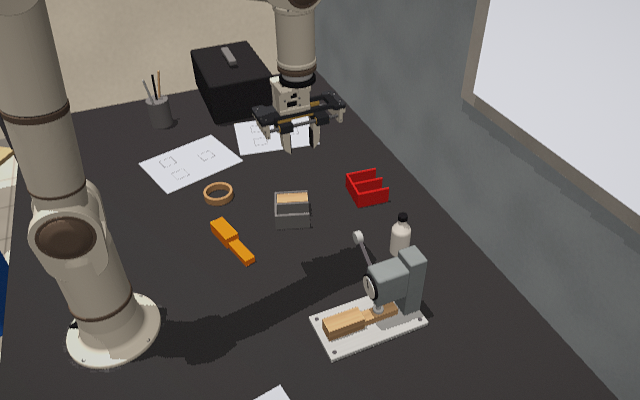

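The paddle centre at crop (233,28) matches a lever angle of about 0.75–0.8. The foot is on the tenon, and the other objects have not moved.

```bash
python3 - <<'E'
from workcell import manip
manip.dwell(.3); print(manip.current_force()); manip.close_job()
E
```

```text
[-0.1070315  -0.18646284  0.53654391]
the job is handed in; nothing more can be done
```

The job is done and handed in at about 37 s on the robot's clock. The last pictures show the foot on the middle of the tenon and the gripper well clear.

- **Steps:** I raised the lever and let go, and it stayed up. I lifted the rail out by its tenon, laid it flat on the bench, and took it again by the thick block. I slid it onto the plate from the front, then swung the lever down and let go.
- **Rail position:** Before I lowered the foot, the pictures put the rail square to the gauge and within about 2 mm of where it should be. The block's back edge was about 135 mm in front of the anvil (135 nominal) and its front edge 46 mm (45 nominal).
- **Disagreement:** The two cameras differed sideways: the top one put the rail about 3 mm off the gauge's centre line, the side one about 0 mm. The top camera also showed the plate itself off by about 1 mm, so the real error is probably 1–2 mm.
- **Foot and lever:** In the picture the lever stands at about 0.75–0.8 rad, against 0.75 expected for a 20 mm tenon. The foot looks in contact, but the picture cannot show a gap of about 1 mm. I let go at 0.80 rad, where the lever falls by its own weight.
- **Other things:** The stub, glue, tape, orange look-alike and red dock look undisturbed. No force reading I took came near the limits.

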